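# Open the jar in the pan rack and hold its cap

### The arm

A 7-joint arm with a two-finger parallel gripper is mounted at the origin on the work surface. World frame = base frame: x ahead of the robot, y to its left, z up, the work surface at z = 0. Lengths are in m, angles in rad, forces in N, time in s.
With the tool pointing down it reaches from about 0.35 to 0.9 m from the base axis. Payload 8.1 kg.
Tool frame: the origin (TCP) lies at the very end of the fingers, on their centre line; the grasp point (between the pads) lies 19 mm behind it; z points along the fingers, y is the line along which they close (so a half turn about z gives the same grasp; the last joint's range is limited). The gripper opens to 92 mm and grips with 3 to 60 N. Pads are 19 mm wide; open, the fingers measure 130 mm over their backs; the gripper's body (75 mm by 190 mm) begins 47 mm behind the grasp point.
Start: joints at [1.074, 0.434, 0.025, 1.573, -0.012, 1.134, -0.075], TCP at [0.24, -0.577, 0.227] pointing down, gripper open.
Joint ranges: [-2.62, 2.62], [-0.44, 2.09], [-1.27, 1.32], [0.08, 2.57], [-1.32, 4.46], [0.12, 2], [-2.74, 2.74]. Speed limits (rad/s): [2.22, 2.22, 3.01, 3.01, 3.14, 3.14, 3.14].

### API

Orientations are given as a rotation vector (axis times angle).
In Python, from cell import arm gives the robot as it stands.
- The arm moves only by the shell command python3 -m pendant 'ROWS' [FORCE]. ROWS is a JSON object of lists of equal length, an entry for each row: "slide": the shift along the tool's x, y, z in units of 0.3 m (1.0 is 0.3 m), a list of three; "dr": the turn, a rotation vector about the tool's x, y, z in units of 0.12 rad (1.0 is 0.12 rad), a list of three; "claw": the opening, from 0 (shut) to 1 (fully open). In form: {"slide": [[tx, ty, tz], ...], "dr": [[ax, ay, az], ...], "claw": [claw, ...]}. A call has 1 to 10 rows; each row shifts and turns the commanded pose from where the row before left it, along the tool's axes as they then stand; what a row does not reach is not made up. A row lasts 1/10 s, in which the tool goes at most 50 mm and 8.59 degrees, less where a joint would pass 70% of its speed; a pose out of reach is approached as far as the arm can. A call with a number of a shift or a turn outside -1 to 1 is refused whole. A call with a gripper value outside its range is refused whole. The fingers move at their own pace and stop on an object; FORCE is the grip in N (left out, the last holds). Time passes only in rows, so rows that do not move let the fingers close. It gives the time, the measured TCP pose, the force, the opening and the grip force at its end, in the units of the state.
- arm.observe(): the state, without advancing time (a new reading comes with each control period).
- arm.get_image(name): name is "scene" or "top" or "wrist"; returns the picture (420x560x3 uint8, red, green, blue); there is no depth.
- arm.calibration(name): a dict with "K" (3x3 intrinsics, pixels), "xyz" and "orientation" of the camera in the world. Camera axes: x right, y up, looking along -z (the intrinsics and any distortion apply to the point x, -y, -z); pixel columns grow to the right and rows downward; lengths in m; the calibration is good to about 2 mm. A picture is of the moment at which its call begins: read the wrist's pose just before it. calibration takes no time and is no camera call; for the wrist camera it gives the pose at the moment of the call.
- arm.sign_off(): hands the job in; it is judged then, once.
The state is a dict: "clock": time; "joints": joint angles; "dq": joint speeds; "joint_efforts": joint torques, N m; "position": TCP position; "ee_rot": TCP orientation; "force": force on the tool from outside, world axes, zero at the start; "ft_torque": the same for the moment, N m; "width": opening from 0.0 (shut) to 1.0 (fully open); "gripper_force": force on a finger pad.
Only numpy, scipy, OpenCV 4.12 (cv2) and the standard library are available. Lean on these libraries where they do the work, as an engineer would, in place of code of your own. Each camera call takes 0.05 s, during which the arm holds its last target. There are 200 camera calls.

### The job

Lift the domed lid off the saucepan by its knob and lay it the right way up on the round wooden board, without dropping it. Then, with the square jar staying down in the pan's rack, which braces it, unscrew the jar's tight cap (anticlockwise seen from above) just until its threads let go, lift it straight off and finish while still holding it, level, over the jar with its lower edge about 2 cm above the jar's mouth. Do not let go of the cap, and leave the lid on the board and the other kitchen things alone.

Things in the scene. Friction and masses are not known exactly. Their poses are not given: they have to be found in the camera images.
- pan: Round aluminium saucepan, fixed to the worktop, outer diameter 190 mm, wall 4 mm, rim 85 mm above its origin (centre of the underside, on the worktop); z up. Two loop handles stick out to 130 mm from the axis along its +x and -x, up to 73 mm high.
- pan_floor (a point): Centre of the pan's inner floor, 6 mm above the pan's origin. Around it stands a square steel rack frame, fixed in the pan, 68 mm inside, sides along the pan's x and y, top 40 mm above the pan's origin: it holds the square jar and keeps it from turning (2 to 4 degrees of play).
- board: Round wooden board, fixed, diameter 210 mm, 18 mm thick, lying flat. Origin: centre of the underside on the worktop; its top is 18 mm up. It and the pan stand left and right of each other, either way round.
- lid: Loose domed aluminium lid lying on the pan's rim, 0.28 to 0.46 kg, flange diameter 196 mm, z up. Origin: on its axis at the lower edge of the locating skirt (172 mm diameter) that hangs 6 mm below the flange, inside the pan; on a flat surface it stands on this skirt. Top of the dome 42 mm above the origin. The jar's cap is 12 mm below the dome's inside: first lift straight up 60 mm or more.
- lid_knob (a point): Middle of the black knob's head on the lid's axis, 65 mm above the lid's origin: where to grip, from above, any yaw. Head 30 mm in diameter, from 54 to 76 mm above the lid's origin, on a stem 16 mm in diameter that starts at the dome's top (42 mm).
- jar: Loose amber jar, 0.3 to 0.5 kg, upright on the pan's floor in the rack, sides along the pan's. Square body 66 x 66 mm, 70 mm high, then a round neck 39 mm in diameter (50 mm over its thread ribs). Origin: centre of the underside; z up.
- jar_mouth (a point): Centre of the jar's mouth (top of its neck), 93 mm above the jar's origin. A springy rubber seal in it pushes the screwed-on cap up with about 12 N, which makes the cap tight; freed, the seal stands 4 mm above the mouth.
- cap: Loose round ribbed steel cap screwed on the jar, outer diameter 58 mm, 21 mm high, 40 g. Origin: centre of its lower edge, z up; screwed on it is 77 mm above the jar's origin, 7 mm above the jar's shoulder and 16 mm below the mouth, so the lower edge clears the mouth once the cap is raised by 16 mm.
- cap_top (a point): Centre of the cap's top, 21 mm above its lower edge. Three lugs in the cap sit under three neck ribs. Turned anticlockwise from above it stays at one height, tight, for 43 to 54 degrees (the play of the jar included); then the lugs leave the ribs, it pops up 2 mm, lifts straight off. Past about 78 degrees it meets a stop: 65 is right. Clockwise it is blocked within 8 degrees.
- mug: White mug, diameter 80 mm, 85 mm high, a bystander. Origin: centre of the underside.
- soap: Pale translucent bottle with a narrow neck and white label, diameter 60 mm, 170 mm high, a bystander. Origin: centre of the underside.
- bowl: Blue bowl, diameter 130 mm, 50 mm high, a bystander. Origin: centre of the underside.
- spice: Small capped green round jar, diameter 48 mm, 85 mm high, a bystander standing on the far part of the worktop. Origin: centre of the underside.
Not all that is in view belongs to the job. What is shaped like the lid but green is not meant. Of the things that look like the board, take the one that is farthest to the robot's left at the start.

How it is judged:
On the way, in this order (a step that is already met when the one before it is completed fails the run):
1. the lid lies level on the board, let go (contact force between lid and board above 1 N and horizontal distance between lid and board below 0.05 m and angle between lid's own z axis and vertical below 0.1 rad and contact force between lid and the arm below 0.1 N and contact force between lid and the fingers below 0.1 N and linear speed of lid below 0.03 m/s), for 0.2 s.
2. the cap is turned out of its threads, the jar staying down in the rack (angle between the x axis of cap and the x axis of jar, either way round above 0.8 rad and contact force between cap and the fingers above 1 N and z of jar in the frame of pan below 0.015 m), for 0.1 s.
At the end, for the whole second after the job is handed in: The gripper holds the cap still and level (within 10 degrees), centred over the jar within 20 mm, its lower edge 5 to 45 mm above the jar's mouth and no longer touching the jar; the jar stands upright, down in the pan's rack; the lid lies level on the board, centred within 50 mm, untouched (z of cap in the frame of jar between 0.098 and 0.138 m and horizontal distance between cap and jar below 0.02 m and angle between cap's own z axis and vertical below 0.17 rad and contact force between cap and the fingers above 2 N and contact force between cap and jar below 0.05 N and linear speed of each of cap, jar below 0.03 m/s and z of jar in the frame of pan below 0.01 m and horizontal distance between jar and pan below 0.008 m and angle between each of jar, lid's own z axis and vertical below 0.1 rad and contact force between lid and board above 1 N and horizontal distance between lid and board below 0.05 m and contact force between lid and the arm below 0.1 N and contact force between lid and the fingers below 0.1 N); the arm keeps its last pose, push and grip.
It fails at once if the jar is pulled up out of its rack (z of jar in the frame of pan above 0.025 m).
It fails at once if the lid is dropped or thrown (contact force between lid and the fingers below 0.1 N and linear speed of lid above 0.5 m/s).
It fails at once if the cap is lifted far away from the jar (distance between cap and jar above 0.22 m).
It fails at once if a bystander is disturbed (distance of any of mug, soap, bowl, spice from where it was at the start of the episode above 0.03 m).
It also fails if it takes over 51 s, if anything falls off the work surface, if the arm or the gripper's body presses on something with over 40 N, if the wrist force passes 120 N, or if a joint passes its speed limit or range.

## Working session

There is one attempt and no reset: what is moved stays moved. The work goes in short steps, Python scripts to look and compute and a shell command to move; the robot and the scene stay as the last step left them, time stands still between calls to the robot, and variables do not carry over. Pictures are saved under pics/ and viewed, at most 10 in all, crops included, and the job is handed in when it is done.

```bash
ls; mkdir -p pics
python3 - <<'E'
from cell import arm
import cv2
print(arm.observe())
for n in("scene","top"):
    c=arm.calibration(n);print(n,c)
    cv2.imwrite(f"pics/{n}0.png",arm.get_image(n)[:,:,::-1])
E
```

```text
pics
{'clock': 0.0, 'joints': array([ 1.07441699,  0.43525433,  0.02496352,  1.57410362, -0.01158093,
        1.13398623, -0.07508049]), 'dq': array([-1.54923256e-03,  1.41571602e-04,  3.63139560e-04,  1.15387480e-03,
        1.00856806e-03,  1.11948368e-03,  7.77199801e-05]), 'joint_efforts': array([-1.14520382e-03, -6.67860246e+01,  9.84436199e-01, -3.14470410e+01,
       -6.04638085e-02,  4.27151355e-02,  2.02569713e-04]), 'position': array([ 0.23954975, -0.57671437,  0.22592287]), 'ee_rot': array([-3.07939943e+00, -6.14205923e-01,  7.36642500e-04]), 'force': array([-0.06605954, -0.59933919,  0.57808544]), 'ft_torque': array([-0.04446277, -0.0153    , -0.02232945]), 'gripper_force': 0.0, 'width': 1.0000909140243843}
scene {'K': array([[388.53275357,   0.        , 279.37587589],
       [  0.        , 388.53275357, 207.05738936],
       [  0.        ,   0.        ,   1.        ]]), 'xyz': array([ 1.12006796, -0.03715019,  0.9832928 ]), 'orientation': array([0.49052216, 0.44984752, 1.38526171])}
top {'K': array([[453.50159695,   0.        , 281.59337267],
       [  0.        , 453.50159695, 212.02497043],
       [  0.        ,   0.        ,   1.        ]]), 'xyz': array([0.34756597, 0.02959921, 1.33519559]), 'orientation': array([ 0.10448691, -0.13903961, -1.54023898])}
```

View pics/top0.png

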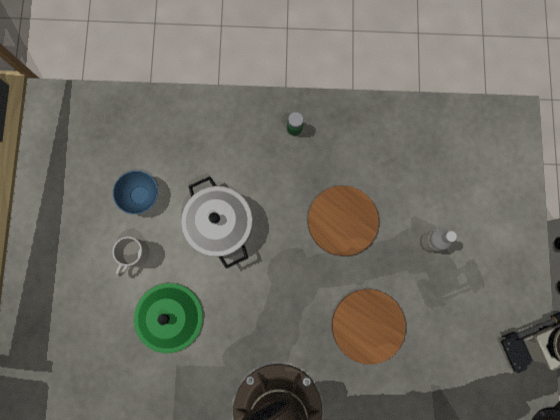

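View pics/scene0.png

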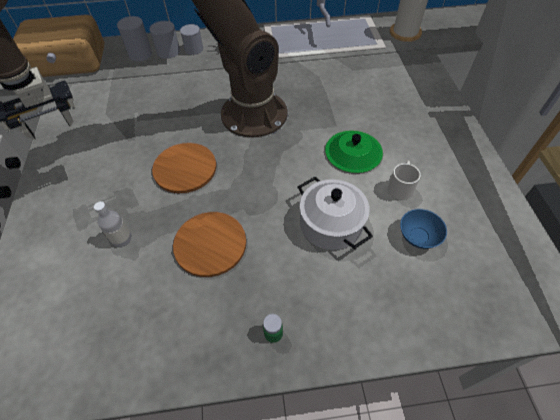

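The top view shows the saucepan lid's knob near (215,217), the decoy green lid at (164,319) and two boards at (343,220) and (369,326). Image left is +y, so the board I need is the one at (343,220). The scene view shows the same knob at (337,194) and the board at (210,243).

```bash
cat > h.py <<'E'
import numpy as np, cv2
from scipy.spatial.transform import Rotation as R
from cell import arm
def ray(c,u,v):
    K=c["K"]; d=np.array([(u-K[0,2])/K[0,0],-(v-K[1,2])/K[1,1],-1])
    return c["xyz"],R.from_rotvec(c["orientation"]).apply(d)
def plane(c,u,v,z):
    o,d=ray(c,u,v); return o+d*(z-o[2])/d[2]
def tri(rs):
    A=0;b=0
    for o,d in rs:
        d=d/np.linalg.norm(d);P=np.eye(3)-np.outer(d,d);A=A+P;b=b+P@o
    return np.linalg.solve(A,b)
def blob(m,near,r):
    "centroid, area of mask component nearest to a pixel"
    n,_,st,ce=cv2.connectedComponentsWithStats(m.astype(np.uint8))
    k=[i for i in range(1,n) if st[i,4]>8 and np.hypot(*(ce[i]-near))<r]
    i=max(k,key=lambda i:st[i,4]); return ce[i],st[i]
def rz(o): # tool heading: world angle of tool x and y
    M=R.from_rotvec(o).as_matrix(); return M
E
python3 - <<'E'
from h import *
im={n:cv2.imread(f"pics/{n}0.png") for n in("top","scene")}
C={n:arm.calibration(n) for n in im}
kn={}
for n,p in(("top",(215,217)),("scene",(337,194))):
    kn[n],s=blob(im[n].max(2)<60,p,10);print(n,"knob",kn[n],s)
print("knob",tri([ray(C[n],*kn[n]) for n in kn]))
for n,pts in(("top",[(343,220),(369,325)]),("scene",[(210,243)])):
    h=cv2.cvtColor(im[n],cv2.COLOR_BGR2HSV);m=(h[...,0]<20)&(h[...,1]>90)&(h[...,2]>50)
    m=cv2.morphologyEx(m.astype(np.uint8),cv2.MORPH_OPEN,np.ones((3,3)))
    for p in pts:
        c,s=blob(m,p,20)
        print(n,"board",plane(C[n],*c,.016),s)
# handles, at z~0.07
for q in [(203,186),(234,257)]: print("handle",plane(C["top"],*q,.07))
# lid flange ring: bright silver
for n,p in(("top",(217,220)),):
    m=cv2.inRange(cv2.cvtColor(im[n],cv2.COLOR_BGR2GRAY),125,255)
    c,s=blob(m,p,15);print(c,s,plane(C[n],s[0]+s[2]/2,s[1]+s[3]/2,.085))
for q,z in[((296,124),.06),((452,238),.17),((136,192),.05),((128,252),.085),((164,319),.06),((240,70+0),0)]: print(q,plane(C["top"],*q,z))
print(rz(arm.observe()["ee_rot"]).round(3))
E
```

```text
top knob [214.16853933 217.50561798] [209 213  11  10  89]
scene knob [335.81372549 194.44117647] [331 189  11  13 102]
knob [0.51521389 0.1841844  0.14310949]
top board [ 0.53524713 -0.17802649  0.016     ] [ 308  186   71   70 3905]
top board [ 0.23339512 -0.25247686  0.016     ] [ 332  289   74   75 4340]
scene board [ 0.54528747 -0.17722359  0.016     ] [ 173  212   73   65 3723]
handle [0.6147417  0.22904207 0.07      ]
handle [0.41637898 0.13296626 0.07      ]Traceback (most recent call last):
  File "<stdin>", line 19, in <module>
  File "h.py", line 18, in blob
    i=max(k,key=lambda i:st[i,4]); return ce[i],st[i]
ValueError: max() iterable argument is empty
```

```bash
cat >> h.py <<'E'
def go(x,y,z):
    s=arm.observe(); M=R.from_rotvec(s["ee_rot"]).as_matrix()
    v=M.T@(np.array([x,y,z])-s["position"])
    print("t",s["clock"],"pos",s["position"].round(4),"q",s["joints"].round(2),"z",M[:,2].round(3),"xhead",np.degrees(np.arctan2(M[1,0],M[0,0])).round(1))
    # yaw-only turn plus tilt that would make the tool vertical
    up=np.cross(M[:,2],[0,0,-1]); print("slide total",(v/.3).round(3),"dist",np.linalg.norm(v).round(3),"tilt dr",(M.T@up/.12).round(3))
E
python3 - <<'E'
from h import *
go(.515,.184,.24)
C=arm.calibration("top")
for q,z in[((296,118),.085),((452,238),.17),((136,192),.05),((128,252),.085),((164,319),.06)]: print(q,plane(C,*q,z).round(3))
E
```

```text
t 0.1 pos [ 0.2396 -0.5768  0.226 ] q [ 1.07  0.44  0.02  1.57 -0.01  1.13 -0.08] z [-0.001  0.001 -1.   ] xhead 22.6
slide total [ 1.821 -1.99  -0.044] dist 0.809 tilt dr [-0.012  0.001  0.   ]
(296, 118) [ 0.82  -0.03   0.085]
(452, 238) [ 0.475 -0.439  0.17 ]
(136, 192) [0.596 0.423 0.05 ]
(128, 252) [0.421 0.421 0.085]
(164, 319) [0.243 0.317 0.06 ]
```

```bash
python3 -m pendant '{"slide":[[0.09,-0.098,-0.01],[0.09,-0.098,-0.01],[0.09,-0.098,-0.01],[0.09,-0.098,-0.01],[0.09,-0.098,-0.01],[0.09,-0.098,0],[0.09,-0.098,0],[0.09,-0.098,0],[0.09,-0.098,0],[0.09,-0.098,0]],"dr":[[0,0,0],[0,0,0],[0,0,0],[0,0,0],[0,0,0],[0,0,0],[0,0,0],[0,0,0],[0,0,0],[0,0,0]],"claw":[1,1,1,1,1,1,1,1,1,1]}' 40; python3 -c "from h import *;go(.515,.184,.24)"
```

```text
clock: 1.1
position: [0.3764, -0.2005, 0.2416]
ee_rot: [3.081, 0.614, -0.0]
force: [1.5, -0.1, 0.2]
width: 1.002
gripper_force: 0.0
t 1.1 pos [ 0.3764 -0.2005  0.2416] q [ 0.56  0.11 -0.22  1.99  0.03  1.05 -0.84] z [-0. -0. -1.] xhead 22.5
slide total [ 0.918 -1.006  0.005] dist 0.409 tilt dr [-0.     0.002  0.   ]
```

```bash
python3 -m pendant '{"slide":[[0.09,-0.1,0],[0.09,-0.1,0],[0.09,-0.1,0],[0.09,-0.1,0],[0.09,-0.1,0],[0.09,-0.1,0],[0.09,-0.1,0],[0.09,-0.1,0],[0.09,-0.1,0],[0,0,0]],"dr":[[0,0,0],[0,0,0],[0,0,0],[0,0,0],[0,0,0],[0,0,0],[0,0,0],[0,0,0],[0,0,0],[0,0,0]],"claw":[1,1,1,1,1,1,1,1,1,1]}'
python3 - <<'E'
from h import *
go(.515,.184,.24)
c=arm.calibration("wrist");im=arm.get_image("wrist")[:,:,::-1];cv2.imwrite("pics/w1.png",im);print(c)
E
```

```text
clock: 2.1
position: [0.4975, 0.1464, 0.2415]
ee_rot: [-3.075, -0.624, -0.001]
force: [-0.6, 0.2, -0.1]
width: 1.002
gripper_force: 0.0
t 2.1 pos [0.4975 0.1464 0.2415] q [-0.01  0.29 -0.48  1.78  0.15  1.1  -1.71] z [ 0.     0.003 -1.   ] xhead 22.9
slide total [ 0.103 -0.093  0.006] dist 0.041 tilt dr [-0.027 -0.011  0.   ]
{'K': array([[344.35225261,   0.        , 278.21751841],
       [  0.        , 344.35225261, 210.19179998],
       [  0.        ,   0.        ,   1.        ]]), 'xyz': array([0.55962769, 0.17275194, 0.39954244]), 'orientation': array([-0.22012227,  0.15107982, -1.16363865])}
```

View pics/w1.png

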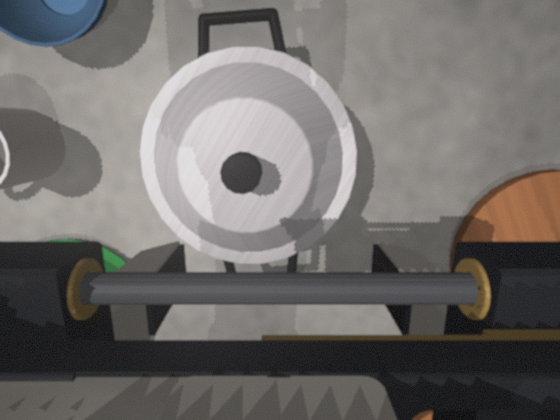

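The wrist picture shows the knob at (241,173), the lid flange centred near (249,155), and one pan handle at the top, about (241,30).

Run:
```python
from h import *
c=dict(K=np.array([[344.35225,0,278.21752],[0,344.35225,210.1918],[0,0,1.]]),xyz=np.array([0.55962769,0.17275194,0.39954244]),orientation=np.array([-0.22012227,0.15107982,-1.16363865]))
im=cv2.imread("pics/w1.png")
k,s=blob(im.max(2)<60,(241,173),12);print(k,s,plane(c,*k,.147))
print("flange",plane(c,249,155,.086))
print("handle",plane(c,241,13,.071))
go(*plane(c,*k,.147)[:2],.128)
```

```text
Traceback (most recent call last):
  File "h.py", line 18, in blob
    i=max(k,key=lambda i:st[i,4]); return ce[i],st[i]
ValueError: max() iterable argument is empty
```

Run:
```python
from h import *
c=dict(K=np.array([[344.35225,0,278.21752],[0,344.35225,210.1918],[0,0,1.]]),xyz=np.array([0.55962769,0.17275194,0.39954244]),orientation=np.array([-0.22012227,0.15107982,-1.16363865]))
im=cv2.imread("pics/w1.png")
k=(241,173);print(im[173,241],plane(c,*k,.15))
print("flange",plane(c,249,155,.086))
print("handle",plane(c,241,13,.071))
go(.515,.184,.128)
```

```text
[65 65 68] [0.51522153 0.18451493 0.15      ]
flange [0.52186963 0.18683275 0.086     ]
handle [0.62978442 0.23859753 0.071     ]
t 2.15 pos [0.497  0.1433 0.2412] q [-0.    0.29 -0.48  1.78  0.15  1.1  -1.7 ] z [-0.001  0.001 -1.   ] xhead 22.8
slide total [ 0.108 -0.101  0.378] dist 0.122 tilt dr [-0.013  0.003  0.   ]
```

```bash
python3 -m pendant '{"slide":[[0.05,-0.05,0],[0.058,-0.051,0],[0,0,0.1],[0,0,0.1],[0,0,0.08],[0,0,0.06],[0,0,0.03],[0,0,0],[0,0,0]],"dr":[[0,0,0],[0,0,0],[0,0,0],[0,0,0],[0,0,0],[0,0,0],[0,0,0],[0,0,0],[0,0,0]],"claw":[1,1,1,1,1,1,1,1,1]}'; python3 -c "from h import *;go(.515,.184,.128)"
```

```text
clock: 3.05
position: [0.5158, 0.1805, 0.1314]
ee_rot: [3.081, 0.614, 0.001]
force: [-0.5, 0.3, 0.5]
width: 1.003
gripper_force: 0.0
t 3.05 pos [0.5158 0.1805 0.1314] q [-0.1   0.45 -0.45  1.85  0.25  0.89 -1.85] z [ 0.001 -0.    -1.   ] xhead 22.5
slide total [ 0.002 -0.012  0.011] dist 0.005 tilt dr [ 0.002 -0.005  0.   ]
```

```bash
python3 -m pendant '{"slide":[[0.002,-0.012,0.011],[0,0,0],[0,0,0],[0,0,0],[0,0,0],[0,0,0],[0,0,0],[0,0,0],[0,0,0],[0,0,0]],"dr":[[0,0,0],[0,0,0],[0,0,0],[0,0,0],[0,0,0],[0,0,0],[0,0,0],[0,0,0],[0,0,0],[0,0,0]],"claw":[1,0.2,0,0,0,0,0,0,0,0]}' 40; python3 -c "from h import *;go(.515,.184,.128)"
```

```text
clock: 4.05
position: [0.5147, 0.1843, 0.1274]
ee_rot: [3.081, 0.614, -0.0]
force: [1.0, 0.1, 0.8]
width: 0.317
gripper_force: 40.0
t 4.05 pos [0.5147 0.1843 0.1274] q [-0.11  0.46 -0.45  1.86  0.25  0.88 -1.86] z [ 0. -0. -1.] xhead 22.6
slide total [ 0.001  0.001 -0.002] dist 0.001 tilt dr [0.001 0.    0.   ]
```

```bash
python3 -m pendant '{"slide":[[0,0,-0.02],[0,0,-0.04],[0,0,-0.05],[0,0,-0.06],[0,0,-0.06],[0,0,-0.05],[0,0,-0.04],[0,0,-0.02],[0,0,0]],"dr":[[0,0,0],[0,0,0],[0,0,0],[0,0,0],[0,0,0],[0,0,0],[0,0,0],[0,0,0],[0,0,0]],"claw":[0,0,0,0,0,0,0,0,0]}'; python3 -c "from h import *;go(.54,-.178,.23)"
```

```text
clock: 4.95
position: [0.5149, 0.1846, 0.2303]
ee_rot: [-3.081, -0.614, -0.002]
force: [-0.2, 0.3, -4.2]
width: 0.319
gripper_force: 40.0
t 4.95 pos [0.5149 0.1846 0.2303] q [-0.08  0.35 -0.48  1.73  0.18  1.1  -1.79] z [ 0.001  0.    -1.   ] xhead 22.6
slide total [-3.870e-01  1.148e+00  1.000e-03] dist 0.363 tilt dr [ 0.001 -0.011  0.   ]
```

Lid lifted (about 0.43 kg). Carry it to the board.

```bash
python3 -m pendant '{"slide":[[-0.015,0.045,0],[-0.03,0.09,0],[-0.045,0.135,0],[-0.05,0.15,0],[-0.05,0.15,0],[-0.05,0.15,0],[-0.05,0.15,0],[-0.045,0.135,0],[-0.03,0.09,0],[-0.017,0.048,0]],"dr":[[0,0,0],[0,0,0],[0,0,0],[0,0,0],[0,0,0],[0,0,0],[0,0,0],[0,0,0],[0,0,0],[0,0,0]],"claw":[0,0,0,0,0,0,0,0,0,0]}';  python3 -c "
from h import *
cv2.imwrite('pics/s2.png',arm.get_image('scene')[:,:,::-1]);cv2.imwrite('pics/t2.png',arm.get_image('top')[:,:,::-1])
go(.54,-.178,.068)"
```

```text
clock: 5.95
position: [0.5389, -0.1807, 0.2282]
ee_rot: [3.082, 0.607, -0.004]
force: [0.9, 0.1, -3.5]
width: 0.317
gripper_force: 40.0
t 6.05 pos [ 0.5393 -0.1792  0.2284] q [ 0.48  0.37 -0.34  1.69  0.14  1.11 -1.08] z [-0.002 -0.001 -1.   ] xhead 22.3
slide total [ 0.005 -0.003  0.535] dist 0.16 tilt dr [-0.002  0.016  0.   ]
```

View pics/s2.png

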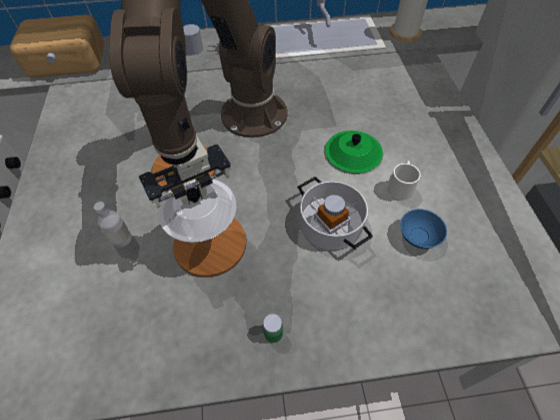

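The lid is held level above the board at about (200,210), and the pan now shows the amber jar with its cap at (335,204). Next is lowering the lid.

```bash
python3 -m pendant '{"slide":[[0.003,0,0.04],[0,0,0.08],[0,0,0.1],[0,0,0.1],[0,0,0.09],[0,0,0.06],[0,0,0.03],[0,0,0.012],[0,0,0.01],[0,0,0]],"dr":[[0,0,0],[0,0,0],[0,0,0],[0,0,0],[0,0,0],[0,0,0],[0,0,0],[0,0,0],[0,0,0],[0,0,0]],"claw":[0,0,0,0,0,0,0,0,0,0]}';  python3 -c "
from h import *
go(.54,-.178,.066)"
```

```text
clock: 7.05
position: [0.5417, -0.1755, 0.0733]
ee_rot: [3.08, 0.615, 0.001]
force: [0.7, 0.7, -2.5]
width: 0.315
gripper_force: 40.0
t 7.05 pos [ 0.5417 -0.1755  0.0733] q [ 0.44  0.54 -0.3   1.86  0.22  0.78 -1.16] z [ 0.001 -0.    -1.   ] xhead 22.6
slide total [-0.008  0.005  0.024] dist 0.008 tilt dr [ 0.004 -0.007  0.   ]
```

```bash
python3 -m pendant '{"slide":[[0,0,0.006],[0,0,0.006],[0,0,0.006],[0,0,0],[0,0,0]],"dr":[[0,0,0],[0,0,0],[0,0,0],[0,0,0],[0,0,0]],"claw":[0,0,0,0,0]}'; python3 -c "
from h import *
go(.54,-.178,.066)"
```

```text
clock: 7.55
position: [0.5412, -0.1759, 0.0674]
ee_rot: [-3.081, -0.614, 0.0]
force: [-0.6, 0.3, -2.8]
width: 0.313
gripper_force: 40.0
t 7.55 pos [ 0.5412 -0.1759  0.0674] q [ 0.44  0.55 -0.3   1.86  0.22  0.77 -1.16] z [-0. -0. -1.] xhead 22.6
slide total [-0.006  0.005  0.005] dist 0.003 tilt dr [-0.  0.  0.]
```

```bash
python3 -m pendant '{"slide":[[0,0,0.005],[0,0,0.003],[0,0,0.003],[0,0,0],[0,0,0]],"dr":[[0,0,0],[0,0,0],[0,0,0],[0,0,0],[0,0,0]],"claw":[0,0,0,0,0]}'; python3 -c "
from h import *
go(.54,-.178,.066)"
```

```text
clock: 8.05
position: [0.5415, -0.176, 0.0663]
ee_rot: [3.08, 0.614, 0.001]
force: [-8.3, 1.0, 21.7]
width: 0.317
gripper_force: 40.0
t 8.05 pos [ 0.5415 -0.176   0.0663] q [ 0.44  0.55 -0.3   1.86  0.23  0.76 -1.17] z [ 0.001 -0.001 -1.   ] xhead 22.6
slide total [-0.007  0.004  0.001] dist 0.003 tilt dr [ 0.011 -0.005  0.   ]
```

In firm contact; ease off, release and rise.

```bash
python3 -m pendant '{"slide":[[0,0,-0.004],[0,0,0],[0,0,0],[0,0,0],[0,0,0],[0,0,0],[0,0,0]],"dr":[[0,0,0],[0,0,0],[0,0,0],[0,0,0],[0,0,0],[0,0,0],[0,0,0]],"claw":[0,0.4,0.7,1,1,1,1]}'; python3 -m pendant '{"slide":[[0,0,-0.03],[0,0,-0.06],[0,0,-0.09],[0,0,-0.1],[0,0,-0.1],[0,0,-0.1],[0,0,-0.06],[0,0,-0.03],[0,0,0]],"dr":[[0,0,0],[0,0,0],[0,0,0],[0,0,0],[0,0,0],[0,0,0],[0,0,0],[0,0,0],[0,0,0]],"claw":[1,1,1,1,1,1,1,1,1]}'; python3 -c "
from h import *
go(.515,.184,.235)
cv2.imwrite('pics/t3.png',arm.get_image('top')[:,:,::-1])
cv2.imwrite('pics/s3.png',arm.get_image('scene')[:,:,::-1])"
```

```text
clock: 8.75
position: [0.5412, -0.1759, 0.0652]
ee_rot: [-3.081, -0.614, 0.0]
force: [0.7, 0.3, -0.1]
width: 0.786
gripper_force: 0.0
clock: 9.65
position: [0.5418, -0.1759, 0.2377]
ee_rot: [3.08, 0.614, 0.003]
force: [-0.2, 0.3, 0.5]
width: 0.999
gripper_force: 0.0
t 9.65 pos [ 0.5418 -0.1759  0.2377] q [ 0.47  0.36 -0.34  1.68  0.13  1.12 -1.08] z [ 0.002 -0.001 -1.   ] xhead 22.6
slide total [ 0.378 -1.142  0.008] dist 0.361 tilt dr [ 0.013 -0.015  0.   ]
```

View pics/s3.png

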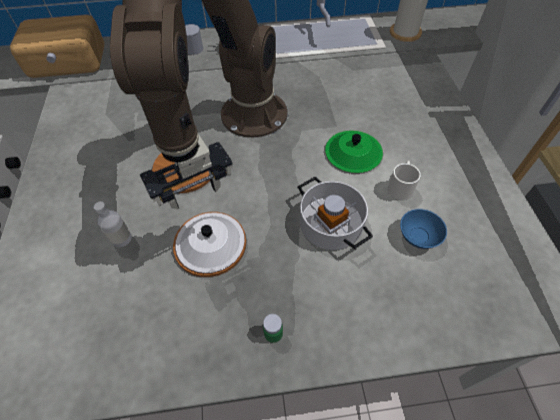

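The lid sits centred and level on the board at (210,240), and the cap's top is at about (335,203). Going back over the pan.

```bash
python3 -m pendant '{"slide":[[0.015,-0.045,0],[0.03,-0.09,0],[0.045,-0.135,0],[0.045,-0.14,0],[0.05,-0.15,0],[0.05,-0.15,0],[0.05,-0.15,0],[0.045,-0.13,0],[0.01,-0.05,0],[0,0,0]],"dr":[[0,0,0],[0,0,0],[0,0,0],[0,0,0],[0,0,0],[0,0,0],[0,0,0],[0,0,0],[0,0,0],[0,0,0]],"claw":[1,1,1,1,1,1,1,1,1,1]}';  python3 - <<'E'
from h import *
import pickle
go(.515,.184,.235)
c=arm.calibration("wrist");im=arm.get_image("wrist")[:,:,::-1];cv2.imwrite("pics/w4.png",im);pickle.dump(c,open("w4.pkl","wb"))
s=cv2.imread("pics/s3.png");cv2.imwrite("pics/s3c.png",cv2.resize(s[170:250,290:385],None,fx=6,fy=6))
E
```

```text
clock: 10.75
position: [0.5137, 0.1556, 0.2355]
ee_rot: [-3.077, -0.624, 0.003]
force: [0.4, -0.2, -0.1]
width: 0.999
gripper_force: 0.0
t 10.75 pos [0.5137 0.1556 0.2355] q [-0.02  0.33 -0.48  1.74  0.17  1.11 -1.73] z [-0.002  0.001 -1.   ] xhead 22.9
slide total [ 0.041 -0.085  0.002] dist 0.028 tilt dr [-0.016  0.011  0.   ]
```

View pics/w4.png

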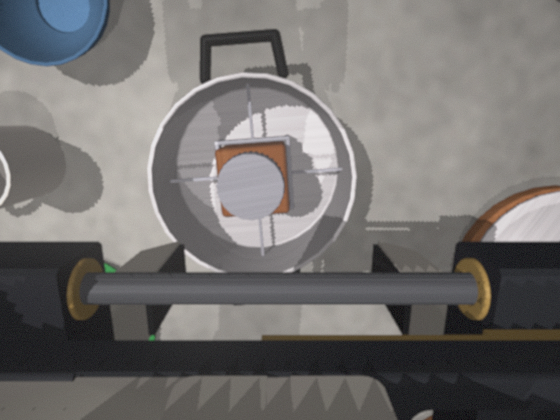

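View pics/s3c.png

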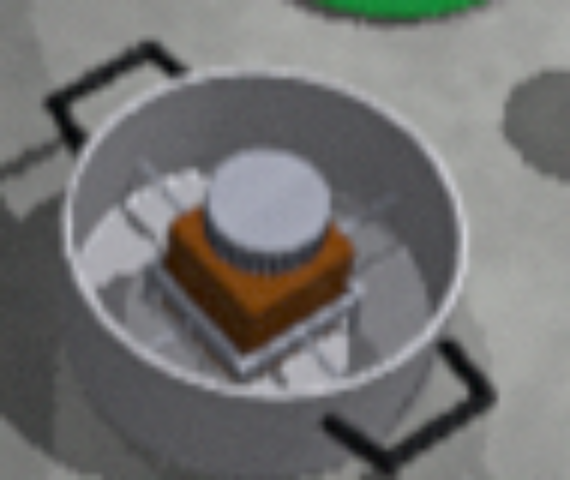

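In the wrist view the cap's top is a disc centred near (249,186), and the pan rim is centred near (252,174). In the scene crop the top's centre is at (269,202), which is (334.8,203.7) in the full picture.

Run:
```python
from h import *
import pickle
c=pickle.load(open("w4.pkl","rb"));s=arm.calibration("scene")
print("cap w",plane(c,249,186,.104),"cap s",plane(s,334.8,203.7,.104),"tri",tri([ray(c,249,186),ray(s,334.8,203.7)]))
print("rim",plane(c,252,174,.085)); 
a=plane(c,243,34,.071);print("handle",a)
# cap top in top view
t=cv2.imread("pics/t3.png");g=cv2.cvtColor(t,cv2.COLOR_BGR2HSV)
m=(g[...,0]<20)&(g[...,1]>90);k,st=blob(m,(216,220),12);print("jar orange top",k,st)
go(*plane(c,249,186,.104)[:2],.12)
```

```text
cap w [0.51631825 0.18494498 0.104     ] cap s [0.51810782 0.18537824 0.104     ] tri [0.51607904 0.18549801 0.10148267]
rim [0.5236403  0.18668379 0.085     ]
handle [0.62990418 0.23861972 0.071     ]
jar orange top [222.32748538 225.95906433] [208 207  26  30 171]
t 10.8 pos [0.5144 0.1531 0.2354] q [-0.02  0.33 -0.48  1.74  0.17  1.11 -1.73] z [-0.002 -0.    -1.   ] xhead 22.8
slide total [ 0.048 -0.095  0.385] dist 0.12 tilt dr [-0.005  0.014  0.   ]
```

```bash
python3 -m pendant '{"slide":[[0.025,-0.047,0],[0.025,-0.05,0],[0,0,0.1],[0,0,0.11],[0,0,0.1],[0,0,0.06],[0,0,0],[0,0,0]],"dr":[[0,0,0],[0,0,0],[0,0,0],[0,0,0],[0,0,0],[0,0,0],[0,0,0],[0,0,0]],"claw":[1,1,1,1,1,1,1,1]}' 60;  python3 -c "
from h import *
go(.517,.185,.083)"
```

```text
clock: 11.6
position: [0.5185, 0.183, 0.1254]
ee_rot: [3.081, 0.612, -0.001]
force: [0.0, 0.3, 0.6]
width: 1.002
gripper_force: 0.0
t 11.6 pos [0.5185 0.183  0.1254] q [-0.1   0.47 -0.45  1.85  0.26  0.89 -1.86] z [-0.001 -0.001 -1.   ] xhead 22.5
slide total [-0.002 -0.008  0.141] dist 0.042 tilt dr [0.003 0.007 0.   ]
```

```bash
python3 -m pendant '{"slide":[[-0.002,-0.005,0.04],[0,0,0.05],[0,0,0.03],[0,0,0.015],[0,0,0],[0,0,0],[0,0,0]],"dr":[[0,0,0],[0,0,0],[0,0,0],[0,0,0],[0,0,0],[0,0,0],[0,0,0]],"claw":[1,1,1,1,1,1,1]}' 60;  python3 -c "
from h import *
go(.517,.185,.083)"
```

```text
clock: 12.3
position: [0.5176, 0.1854, 0.0854]
ee_rot: [-3.081, -0.614, -0.001]
force: [0.4, 1.0, 0.2]
width: 0.997
gripper_force: 0.0
t 12.3 pos [0.5176 0.1854 0.0854] q [-0.13  0.52 -0.43  1.89  0.29  0.8  -1.89] z [ 0.001  0.    -1.   ] xhead 22.6
slide total [-0.002  0.     0.008] dist 0.002 tilt dr [ 0.    -0.008  0.   ]
```

```bash
python3 -m pendant '{"slide":[[0,0,0.008],[0,0,0],[0,0,0],[0,0,0],[0,0,0],[0,0,0],[0,0,0],[0,0,0]],"dr":[[0,0,0],[0,0,0],[0,0,0],[0,0,0],[0,0,0],[0,0,0],[0,0,0],[0,0,0]],"claw":[0.8,0.6,0,0,0,0,0,0]}' 50;  python3 -c "
from h import *
go(.517,.185,.083);print(arm.observe()['force'],arm.observe()['ft_torque'])"
```

```text
clock: 13.1
position: [0.5176, 0.1848, 0.0825]
ee_rot: [3.081, 0.614, 0.0]
force: [1.6, -1.8, 0.7]
width: 0.617
gripper_force: 50.0
t 13.1 pos [0.5176 0.1848 0.0825] q [-0.13  0.52 -0.43  1.89  0.3   0.79 -1.9 ] z [ 0. -0. -1.] xhead 22.5
slide total [-0.001 -0.001 -0.002] dist 0.001 tilt dr [ 0.004 -0.002  0.   ]
[ 1.57456818 -1.84225034  0.71786543] [-0.60767432 -0.28054365 -0.00851841]
```

```bash
python3 -m pendant '{"slide":[[0,0,0],[0,0,0],[0,0,0],[0,0,0],[0,0,0]],"dr":[[0,0,-0.4],[0,0,-0.5],[0,0,-0.5],[0,0,-0.5],[0,0,-0.5]],"claw":[0,0,0,0,0]}' 60;  python3 -c "
from h import *
go(.5176,.1848,.0825);print(arm.observe()['force'],arm.observe()['ft_torque'])
c=arm.get_image('scene')[170:250,290:385,::-1];cv2.imwrite('pics/s5.png',cv2.resize(c,None,fx=6,fy=6))"
```

```text
clock: 13.6
position: [0.517, 0.1856, 0.0824]
ee_rot: [-2.959, -1.053, 0.0]
force: [0.6, -0.7, 0.2]
width: 0.617
gripper_force: 60.0
t 13.6 pos [0.517  0.1856 0.0824] q [-0.07  0.53 -0.51  1.89  0.35  0.81 -1.65] z [-0.     0.001 -1.   ] xhead 39.2
slide total [-0.     0.003 -0.   ] dist 0.001 tilt dr [-0.006 -0.001  0.   ]
[ 0.56751931 -0.72988569  0.1658378 ] [ 0.08176679  0.07962809 -0.27859681]
```

```bash
python3 -m pendant '{"slide":[[0,0,0],[0,0,0],[0,0,0],[0,0,0],[0,0,0],[0,0,0]],"dr":[[0,0,-0.5],[0,0,-0.6],[0,0,-0.6],[0,0,-0.6],[0,0,-0.5],[0,0,-0.4]],"claw":[0,0,0,0,0,0]}' 60;  python3 -c "
from h import *
go(.5176,.1848,.0825);print(arm.observe()['force'],arm.observe()['ft_torque'])"
```

```text
clock: 14.25
position: [0.5167, 0.1859, 0.0825]
ee_rot: [-2.704, -1.597, 0.0]
force: [-1.7, 0.2, 1.0]
width: 0.619
gripper_force: 60.0
t 14.25 pos [0.5167 0.1859 0.0825] q [-0.01  0.56 -0.61  1.88  0.42  0.83 -1.33] z [-0.001  0.001 -1.   ] xhead 61.1
slide total [-0.002  0.004 -0.   ] dist 0.001 tilt dr [-0.009 -0.002  0.   ]
[-1.74979564  0.24076406  0.98594187] [ 0.10234012  0.30740917 -0.19675457]
```

```bash
python3 -m pendant '{"slide":[[0,0,0],[0,0,0],[0,0,0],[0,0,0]],"dr":[[0,0,-0.5],[0,0,-0.5],[0,0,-0.5],[0,0,-0.4]],"claw":[0,0,0,0]}';  python3 -c "
from h import *
go(.5176,.1848,.0825);print(arm.observe()['force'],arm.observe()['ft_torque'])"; python3 -m pendant '{"slide":[[0,0,0],[0,0,0],[0,0,0],[0,0,0],[0,0,0],[0,0,0]],"dr":[[0,0,-0.5],[0,0,-0.5],[0,0,-0.5],[0,0,-0.4],[0,0,0],[0,0,0]],"claw":[0,0,0,0,0,0]}';  python3 -c "
from h import *
go(.5176,.1848,.0825);print(arm.observe()['force'],arm.observe()['ft_torque'])"
```

```text
clock: 14.65
position: [0.5172, 0.1868, 0.0833]
ee_rot: [-2.504, -1.895, -0.003]
force: [-2.3, 0.8, 8.5]
width: 0.615
gripper_force: 60.0
t 14.65 pos [0.5172 0.1868 0.0833] q [ 0.03  0.57 -0.66  1.88  0.46  0.85 -1.14] z [ 0.001  0.002 -1.   ] xhead 74.2
slide total [-0.006  0.003  0.003] dist 0.002 tilt dr [ 0.002 -0.016  0.   ]
[-2.26151719  0.82648543  8.53800901] [ 0.2545452   0.72931199 -0.08104714]
clock: 15.25
position: [0.5166, 0.1866, 0.0832]
ee_rot: [-2.274, -2.166, -0.001]
force: [-3.7, 0.4, 9.0]
width: 0.619
gripper_force: 60.0
t 15.25 pos [0.5166 0.1866 0.0832] q [ 0.07  0.59 -0.72  1.87  0.5   0.87 -0.95] z [-0.     0.001 -1.   ] xhead 87.2
slide total [-0.006  0.004  0.002] dist 0.002 tilt dr [-0.003 -0.011  0.   ]
[-3.7121186   0.37803528  8.97938511] [ 0.11967502  0.92994532 -0.00561   ]
```

The threads let go: the seal now pushes up with 9 N and the resisting torque has vanished. Lift slowly.

```bash
python3 -m pendant '{"slide":[[0,0,-0.006],[0,0,-0.008],[0,0,-0.01],[0,0,0]],"dr":[[0,0,0],[0,0,0],[0,0,0],[0,0,0]],"claw":[0,0,0,0]}';  python3 -c "
from h import *
go(.5166,.1860,.119);print(arm.observe()['force'],arm.observe()['ft_torque'])"
```

```text
clock: 15.65
position: [0.5168, 0.1854, 0.0897]
ee_rot: [-2.275, -2.166, 0.001]
force: [-2.9, 1.6, 1.6]
width: 0.618
gripper_force: 60.0
t 15.65 pos [0.5168 0.1854 0.0897] q [ 0.07  0.58 -0.73  1.87  0.49  0.88 -0.94] z [-0.001  0.    -1.   ] xhead 87.2
slide total [ 0.002 -0.001 -0.098] dist 0.029 tilt dr [-0.005 -0.     0.   ]
[-2.86655662  1.59318578  1.60730273] [0.37126853 0.63013283 0.01696993]
```

```bash
python3 -m pendant '{"slide":[[0,0,-0.01],[0,0,-0.016],[0,0,-0.016],[0,0,-0.016],[0,0,-0.016],[0,0,-0.014],[0,0,-0.01],[0,0,0],[0,0,0],[0,0,0]],"dr":[[0,0,0],[0,0,0],[0,0,0],[0,0,0],[0,0,0],[0,0,0],[0,0,0],[0,0,0],[0,0,0],[0,0,0]],"claw":[0,0,0,0,0,0,0,0,0,0]}';  python3 -c "
from h import *
go(.5166,.1860,.119);print(arm.observe()['force'],arm.observe()['ft_torque'])
a=arm.get_image('scene')[:,:,::-1][140:280,150:400];cv2.imwrite('pics/s6.png',cv2.resize(a,None,fx=3,fy=3,interpolation=2))"
```

```text
clock: 16.65
position: [0.5171, 0.1851, 0.1188]
ee_rot: [-2.275, -2.166, 0.001]
force: [0.6, -0.0, -0.5]
width: 0.616
gripper_force: 60.0
t 16.65 pos [0.5171 0.1851 0.1188] q [ 0.09  0.55 -0.75  1.84  0.46  0.94 -0.91] z [-0. -0. -1.] xhead 87.2
slide total [ 0.003 -0.002 -0.001] dist 0.001 tilt dr [-0.003  0.002  0.   ]
[ 0.62059202 -0.02149277 -0.53300367] [-0.01070664 -0.06608302 -0.0361139 ]
```

View pics/s6.png

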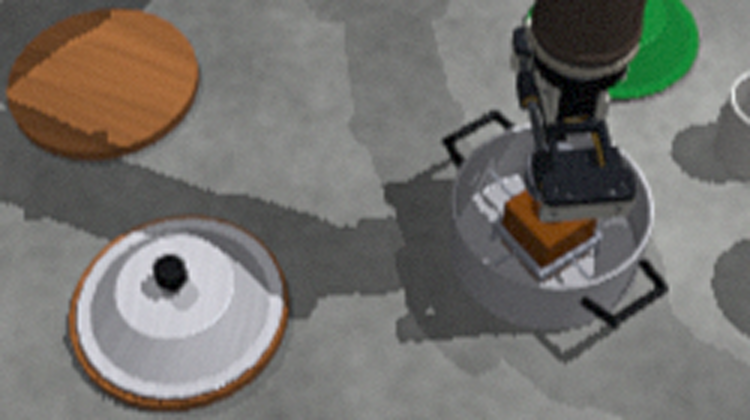

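The jar is down in the rack at about (550,230). The gripper holds the cap over it, with the force reading matching the cap's weight, and the lid rests on the board at (178,310). Handing in.

```bash
python3 -c "
from cell import arm
print(arm.sign_off())"
```

```text
the job is handed in; nothing more can be done
None
```

The job is handed in at about 17 s on the robot's clock: the lid lies level on the left-hand board, and the gripper holds the cap level about 2 cm above the jar's mouth, with the jar still down in its rack. I was not shown the verdict.

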